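# Put the rubber stamp away in the roll-top cabinet

### The arm

A 6-joint arm with a two-finger parallel gripper is mounted at the origin on the work surface. World frame = base frame: x ahead of the robot, y to its left, z up, the work surface at z = 0. Lengths are in m, angles in rad, forces in N, time in s.
With the tool pointing down it reaches from about 0.375 to 0.9 m from the base axis. Payload 3.1 kg.
Tool frame: the origin (TCP) lies on the centre line of the jaws, within the pads' length; the fingertips stand 22 mm ahead of it and the grasp point (between the pads) lies 3 mm ahead of it; z points along the fingers, y is the line along which they close (so a half turn about z gives the same grasp; the last joint's range is limited). The gripper opens to 85 mm and grips with 20 to 120 N. Pads are 22 mm wide; open, the fingers measure 114 mm over their backs; the gripper's body (76 mm by 85 mm) begins 54 mm behind the grasp point. The pads swing forward as they close: fully open they stand 13 mm farther back than shut.
Start: joints at [-0.178, 0.527, 1.433, -0, 1.181, -0.178], TCP at [0.625, 0, 0.253] pointing down, gripper open.
Joint ranges: [-3.08, 3.08], [-0.75, 2.2], [0.22, 2.44], [-1.43, 4.57], [0, 2.65], [-2.85, 2.85]. Speed limits (rad/s): [2.79, 2.79, 3.14, 3.14, 3.14, 3.14].

### API

Orientations are given as a unit quaternion [x, y, z, w].
In Python, from station import manip gives the robot as it stands.
- The arm moves only by the shell command python3 drive.py 'ROWS' [FORCE]. ROWS is a JSON list of rows, 1 to 20 of them, each written [[dx, dy, dz], turn, opening]: dx, dy, dz in mm, then a turn about the tool's z in units of 0.2 rad, then the opening from 0.0 (shut) to 1.0 (fully open); each row is the pose to reach, as a shift and turn from the pose commanded when the command began, along the tool's axes at that moment; what a row does not reach only later rows make up. A row lasts 1/10 s, in which the tool goes at most 0.05 m and 0.15 rad, less where a joint would pass 70% of its speed; a pose out of reach is approached as far as the arm can. The fingers move at their own pace and stop on an object; FORCE is the grip in N (left out, the last holds). Time passes only in rows, so rows that do not move let the fingers close. It prints the time, the measured TCP pose, the force, the opening and the grip force at its end. Input that does not fit is refused with a message, and nothing moves.
- manip.sense(): the state, without advancing time (a new reading comes with each control period).
- manip.snapshot(name): name is "scene" or "side" or "wrist"; returns a dict with "pixels" (480x640x3 uint8, red, green, blue), "range_z" (480x640 float32, m along the optical axis (not along the pixel's ray), 0 where there is no reading), "fov_y" (degrees; the focal length in pixels is half the picture's height over the tangent of half this angle, whatever the lens; pixels are square), "cx", "cy" (the principal point, pixels), "k1" (the pictures are not rectified: a ray, as slopes to the right and down, at radius r is drawn at 1 + k1 r^2 times it, then the intrinsics apply), "R" (3x3) and "t" (3): a world point X has camera coordinates R X + t; the wrist camera has in their place "hand_eye" (4x4, takes a point from camera to tool coordinates, whose origin is the TCP and whose axes are the flange's). Camera axes: x right, y down, z forward; pixel columns grow to the right and rows downward; lengths in m; the calibration is good to about 2 mm. A picture is of the moment at which its call begins: read the wrist's pose just before it.
- manip.sign_off(): hands the job in; it is judged then, once.
The state is a dict: "t": time; "q": joint angles; "qd": joint speeds; "tau": joint torques, N m; "tcp_pos": TCP position; "tool_rot": TCP orientation; "force": force on the tool from outside, world axes, zero at the start; "ft_torque": the same for the moment, N m; "finger_gap": opening from 0.0 (shut) to 1.0 (fully open); "gripper_force": force on a finger pad.
Only numpy, scipy, OpenCV 4.12 (cv2) and the standard library are available. Lean on these libraries where they do the work, as an engineer would, in place of code of your own. Each camera call takes 0.05 s, during which the arm holds its last target. There are 200 camera calls.

### The job

Roll the slatted cover of the small wooden cabinet all the way back, stand the rubber stamp upright on the cabinet floor without moving the ink pad kept in there, and roll the cover down until it is fully shut. Then press the shut cover home on its rubber seal with a steady push of about 15 N for a full second, and let go; never slam the cover or push on it with more than 25 N, and leave the paperweight and the pencil cup where they are.

Things in the scene. Friction and masses are not known exactly. Their poses are not given: they have to be found in the camera images.
- cabinet: Fixed wooden roll-top cabinet, 352 deep (x), 328 wide (y), 206 high. Origin: centre of its underside, on the table; x to its back, z up; its front faces its -x, roughly world -y. Two half-disc cheeks 14 thick, radius 176 about the drum axis, inner faces at y -150 and 150. A fixed drum of outer radius 170 covers the rear half, from 18 degrees behind the top (x 52, z 192) backward.
- drum (a point): Middle of the drum axis, about which the cover rolls: at x 0, y 0, z 30 in the cabinet's frame. The axis runs along the cabinet's y. Axes as the cabinet.
- storage (a point): Centre of the storage floor (x -70, y 0, z 16 in the cabinet's frame; axes as the cabinet). Floor 159 deep, 300 wide, between a front sill (8 thick, at cabinet x -158 to -150, top at z 56) and an inner back panel (cabinet x 9 to 15, top at z 144); open to above once the cover is back.
- cover (a joint): Slatted tambour cover, a shell of outer radius 160, inner 152 about the drum axis. Value: angle rolled back, rad; 0 shut, 1.40 open, hard stop at each end; starts at 0 to 0.3. Stays where left; 2 to 7 N at the rail roll it. Shut, it bears rigidly on a rubber strip on the sill; feel the push in the tool force. Its lower edge carries the pull rail: push under it to open, on its other face to shut.
- rail (a point): Middle of the outer edge of the pull rail, a flat ledge 8 thick, 290 wide along y, standing out radially from radius 160 to 186 on the cover's lower edge. Its mid-plane is 0.209 rad plus the joint value above the drum axis' front (-x) horizontal: it points forward when shut (edge 69 above the table), straight up when open. Turns with the cover.
- stamp: Loose dark-wood hand stamp, about 0.12 kg: block 38 (x) x 58 (y) x 20 high, with a turned round handle on its centre from z 20 to z 88, 20 across at its neck (z 40) and 28 to 30 across at z 58 to 76. Origin at the centre of its underside, z up. Stands upright on the table to the right of the cabinet.
- inkpad: Loose flat dark-metal ink pad tin, 100 (x) x 70 (y) x 18 high, lying on the cabinet floor inside, left, right or middle; hidden until the cover is open. Origin at the centre of its underside.
- paperweight: Loose glass dome paperweight, 68 across, 45 high, on the table; origin at the centre of its underside. Leave alone.
- pencil_cup: Loose empty steel pencil cup, 72 across the rim, 95 high, on the table; origin at the centre of its underside. Leave alone.

How it is judged:
By the outcome, as a careful person would: the job done as asked, in the order asked, and still so for the second after the job is handed in, with the robot touching nothing.
It also fails if it takes over 72 s, if anything falls off the work surface, if the arm or the gripper's body presses on something with over 40 N, if the wrist force passes 120 N, or if a joint passes its speed limit or range.

## Working session

There is one attempt and no reset: what is moved stays moved. The work goes in short steps, Python scripts to look and compute and a shell command to move; the robot and the scene stay as the last step left them, time stands still between calls to the robot, and variables do not carry over. Pictures are saved under pics/ and viewed, at most 10 in all, crops included, and the job is handed in when it is done.

```bash
ls; mkdir -p pics; cat > h.py <<'E'
import numpy as np, cv2
from station import manip
from scipy.spatial.transform import Rotation as Ro
def snap(n):
    s=manip.sense(); d=manip.snapshot(n)
    if 'hand_eye' in d:
        T=np.eye(4);T[:3,:3]=Ro.from_quat(s['tool_rot']).as_matrix();T[:3,3]=s['tcp_pos']
        M=np.linalg.inv(T@np.array(d['hand_eye'])); d['R'],d['t']=M[:3,:3],M[:3,3]
    d['R']=np.array(d['R']);d['t']=np.array(d['t']);return d
def save(d,f,crop=None,k=1):
    im=d['pixels'][:,:,::-1]
    if crop: a,b,c,e=crop; im=im[b:e,a:c]
    cv2.imwrite('pics/'+f,cv2.resize(im,None,fx=k,fy=k,interpolation=cv2.INTER_CUBIC))
def K(d):
    f=240/np.tan(np.radians(d['fov_y'])/2); return np.array([[f,0,d['cx']],[0,f,d['cy']],[0,0,1.]])
def rays(d,uv):
    # k1 r^2 forward: OpenCV model
    p=cv2.undistortPoints(np.array(uv,float).reshape(-1,1,2),K(d),np.array([d['k1'],0,0,0.]))[:,0]
    return np.c_[p,np.ones(len(p))]
def cen(d): return -d['R'].T@d['t']
def onplane(d,uv,z):
    r=rays(d,uv)@d['R'];c=cen(d);return c+r*((z-c[2])/r[:,2])[:,None]
def depth(d,uv):
    r=rays(d,uv);z=np.array([d['range_z'][int(round(v)),int(round(u))] for u,v in uv])
    return (r*z[:,None]-d['t'])@d['R']
def cloud(d):
    v,u=np.mgrid[:480,:640];r=rays(d,np.c_[u.ravel(),v.ravel()])
    return ((r*d['range_z'].reshape(-1,1)-d['t'])@d['R']).reshape(480,640,3)
def proj(d,X):
    return cv2.projectPoints(np.atleast_2d(X).astype(float),cv2.Rodrigues(d['R'])[0],d['t'],K(d),np.array([d['k1'],0,0,0.]))[0][:,0]
def tri(obs):
    A=np.zeros((3,3));b=np.zeros(3)
    for d,uv in obs:
        r=rays(d,[uv])[0]@d['R'];r/=np.linalg.norm(r);P=np.eye(3)-np.outer(r,r);A+=P;b+=P@cen(d)
    return np.linalg.solve(A,b)
E
python3 - <<'E'
from h import *
import pickle
D={n:snap(n) for n in('scene','side')}
pickle.dump(D,open('d0.pkl','wb'))
for n in D: save(D[n],n+'0.png'); print(n,cen(D[n]),D[n]['k1'],D[n]['fov_y'])
print(manip.sense())
E
```

```text
drive.py
pics
station.py
scene [ 0.57902803 -0.28349075  0.70541475] -0.10012796358329673 56.27785718144972
side [ 0.58038589 -0.36510903  0.87618165] -0.03379970453932374 54.89477036012823
{'t': 0.1, 'q': array([-1.78506041e-01,  5.28393771e-01,  1.43378532e+00, -3.52091307e-05,
        1.18139103e+00, -1.78499657e-01]), 'qd': array([-0.00108128, -0.00178037, -0.00172521, -0.00130399,  0.00071483,
       -0.0003616 ]), 'tau': array([ 4.33945943e-04, -4.43301880e+01, -1.78587180e+01, -2.04061280e-04,
        3.88642526e-03,  1.10165692e-05]), 'tcp_pos': array([6.24394290e-01, 1.25881741e-04, 2.52415240e-01]), 'tool_rot': array([ 7.07103955e-01,  7.07108916e-01, -5.77268614e-04, -8.02885330e-04]), 'force': array([0.30410943, 0.42709243, 0.25412335]), 'ft_torque': array([-0.03108389,  0.00952564,  0.02026718]), 'gripper_force': 0.0, 'finger_gap': 1.001634057800449}
```

View pics/scene0.png

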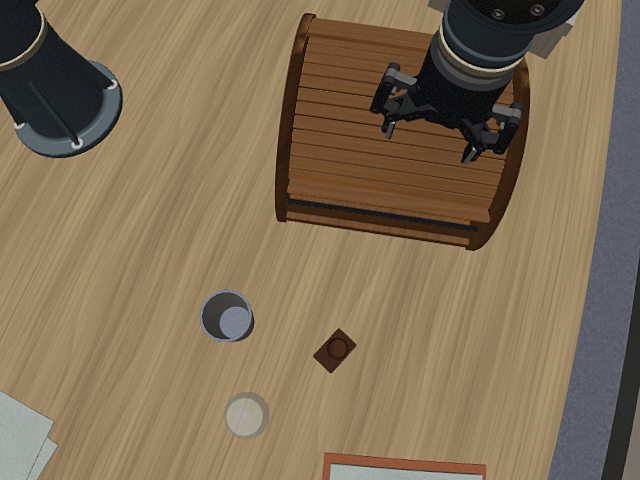

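View pics/side0.png

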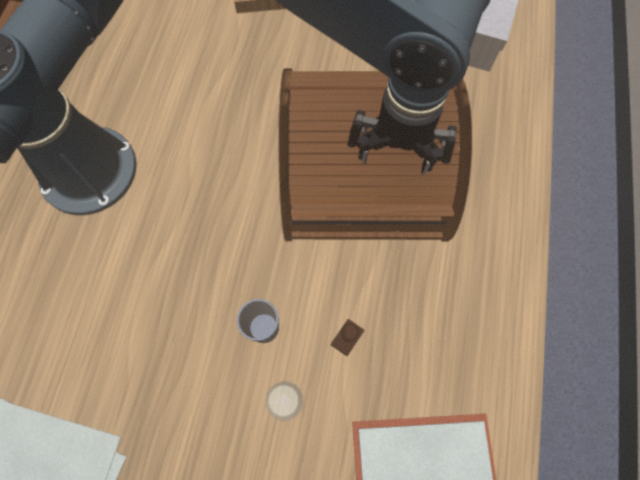

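The scene view shows the cabinet top centre, with the cover slightly open and the rail near (385,208). The cup is at (227,316), the stamp at (336,349) and the paperweight at (247,414). The side view shows the same layout: stamp (348,337), cup (258,320). Next I fit the cabinet pose from depth and triangulate the stamp.

```bash
cat > fit.py <<'E'
from h import *
import pickle
from scipy.optimize import least_squares
D=pickle.load(open('d0.pkl','rb'))
P=[]
for n,(a,b,c,e) in {'scene':(270,5,535,250),'side':(275,65,475,240)}.items():
    C=cloud(D[n])[b:e,a:c].reshape(-1,3); ok=(D[n]['range_z'][b:e,a:c].ravel()>0)&(C[:,2]<.212)&(C[:,2]>.06)&(C[:,0]>.4)
    print(n,ok.sum()); P.append(C[ok])
P=np.vstack(P)[::3]
def loc(p,P):
    c,s=np.cos(p[2]),np.sin(p[2]);d=P[:,:2]-p[:2]
    return np.c_[d@[c,s],d@[-s,c],P[:,2]]
def res(p):
    L=loc(p,P);r=np.hypot(L[:,0],L[:,2]-.03)
    t=np.array([.160,.170,.176]);m=np.abs(L[:,1])<.146
    e1=np.abs(r[:,None]-t); e=np.where(m,e1[:,:2].min(1),np.where(np.abs(L[:,1])<.15,0,e1[:,2]))
    return np.r_[np.clip(e,0,.02),]
best=None
for cy in np.arange(-.05,.1,.02):
  for yw in (1.4,1.5,1.57,1.64):
    for cx in(.60,.62,.64):
        v=np.minimum(res([cx,cy,yw]),.01).sum()
        if best is None or v<best[0]: best=(v,[cx,cy,yw])
print(best)
f=least_squares(res,best[1],loss='soft_l1',f_scale=.002,diff_step=1e-4);print(f.x,np.median(f.fun))
p=f.x
for it in range(3):
    L=loc(p,P);r=np.hypot(L[:,0],L[:,2]-.03)
    k=(r>.172)&(r<.18)&(np.abs(L[:,1])>.14);lo=np.percentile(L[k,1],[1,99]);print('cheek y',lo)
    sh=lo.mean();p=p+np.array([-np.sin(p[2]),np.cos(p[2]),0])*sh
print('pose',p)
L=loc(p,P);r=np.hypot(L[:,0],L[:,2]-.03);a=np.arctan2(L[:,2]-.03,-L[:,0])
for t in np.arange(0,3,.1):
    k=(np.abs(L[:,1])<.14)&(a>t)&(a<t+.1)
    if k.sum()>20: print(round(t,1),k.sum(),np.percentile(r[k],[5,50,95]).round(4))
k=(np.abs(L[:,1])<.14)&(r>.168)&(a<1);print('rail a',np.percentile(a[k],[5,50,95]),'q~',np.median(a[k])-.209, r[k].max())
np.save('cab.npy',p)
# stamp etc
for n,(a,b,c,e) in {'scene':(305,320,365,380),'side':(325,312,372,362)}.items():
    C=cloud(D[n])[b:e,a:c].reshape(-1,3);C=C[C[:,2]>.01];
    top=C[C[:,2]>.07];print(n,len(top),top.mean(0),top[:,2].max(),C[(C[:,2]>.015)&(C[:,2]<.025)].mean(0))
for n,u in {'scene':[(227,316),(247,414)],'side':[(258,320),(284,400)]}.items(): print(depth(D[n],u))
for n,(a,b,c,e) in {'scene':(305,320,365,380),'side':(325,312,372,362)}.items(): save(D[n],n+'_stamp.png',(a,b,c,e),8)
E
python3 fit.py; python3 -c "
import cv2,numpy as np
a=cv2.imread('pics/scene_stamp.png');b=cv2.imread('pics/side_stamp.png');b=cv2.copyMakeBorder(b,0,480-b.shape[0],0,0,cv2.BORDER_CONSTANT);i=np.hstack([a,b]);print(i.shape);cv2.imwrite('pics/st.png',i[:, :800])"
```

```text
scene 31648
side 20797
(np.float64(117.68321783790599), [0.6, np.float64(0.09000000000000001), 1.4])
[0.60001631 0.12865231 1.75905156] 0.0011494948511730774
cheek y [-0.14262145  0.18603591]
cheek y [-0.1640118   0.16410285]
cheek y [-0.16405732  0.16405732]
pose [0.57864788 0.12458139 1.75905156]
0.4 253 [0.1836 0.1854 0.1871]
0.5 2166 [0.1584 0.1656 0.1852]
0.6 1069 [0.1571 0.1596 0.1616]
0.7 1172 [0.1566 0.1595 0.1615]
0.8 1232 [0.1568 0.1594 0.1615]
0.9 1186 [0.1569 0.1595 0.1618]
1.0 1045 [0.1577 0.1597 0.1617]
1.1 801 [0.1574 0.1596 0.1616]
1.2 486 [0.157  0.1596 0.1615]
1.3 457 [0.1572 0.1597 0.1615]
1.4 496 [0.1572 0.1596 0.1614]
1.5 484 [0.1573 0.1595 0.1612]
1.6 523 [0.1578 0.1597 0.1611]
1.7 492 [0.1577 0.1594 0.161 ]
1.8 712 [0.1582 0.1604 0.1699]
1.9 456 [0.1592 0.1694 0.1707]
2.0 290 [0.1689 0.1699 0.1707]
2.1 196 [0.1691 0.1699 0.1707]
2.2 114 [0.169  0.1697 0.1703]
2.3 57 [0.1691 0.1697 0.1702]
rail a [0.48311075 0.5125775  0.52152217] q~ 0.3035775029170653 0.18979367104256298
scene 363 [ 0.60572517 -0.24314163  0.10082518] 0.7054147527439312 [ 0.60539473 -0.24417228  0.01958902]
side 245 [ 0.60514229 -0.24803447  0.11602278] 0.8761816480890221 [ 0.60519822 -0.24759808  0.01981399]
[[ 0.43265799 -0.24906822  0.00337683]
 [ 0.51961927 -0.36797756  0.04414414]]
[[ 0.43623741 -0.2421163   0.00538477]
 [ 0.51874739 -0.37297967  0.04615603]]
(480, 856, 3)
```

View pics/st.png

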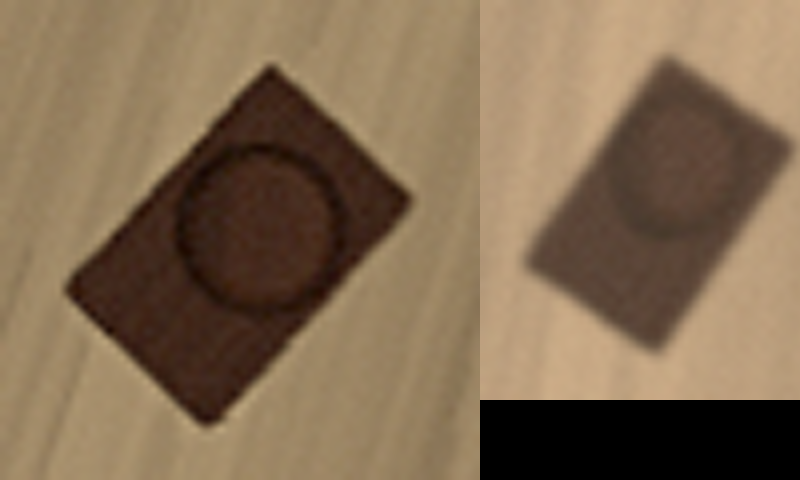

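The crop shows the stamp's handle top centred at scene (337.3,348.1) and side (350.0,332.0). Its block corners are clear, turned by about 45° in the picture.

```bash
python3 - <<'E'
from h import *
import pickle
D=pickle.load(open('d0.pkl','rb'))
f=lambda x,y,a,b:((x+.5)/8-.5+a,(y+.5)/8-.5+b)
T=tri([(D['scene'],f(262,228,305,320)),(D['side'],f(203,163,325,312))])
print('top',T)
for n,c,o in(('scene',[(66,288),(270,65),(412,200),(207,428)],(305,320)),('side',[(46,262),(188,55),(314,147),(178,354)],(325,312))):
    X=onplane(D[n],[f(*k,*o) for k in c],.02);print(n,X.mean(0),(X[1]-X[0])[:2],(X[2]-X[1])[:2])
    print(' top at z.088',onplane(D[n],[f(262,228,305,320) if n=='scene' else f(203,163,325,312)],.088), depth(D[n],[f(262,228,305,320) if n=='scene' else f(203,163,325,312)]))
p=np.load('cab.npy');c,s=np.cos(p[2]),np.sin(p[2])
w=lambda x,y,z:np.array([p[0]+c*x-s*y,p[1]+s*x+c*y,z])
print('rail edge',w(-.186*np.cos(.5),0,.03+.186*np.sin(.5)),'storage',w(-.07,0,.016))
print('cab x in tool(x=wy,y=wx):',s,c, 'turn to align',p[2]-np.pi/2)
E
```

```text
top [ 0.60762049 -0.24097173  0.07282832]
scene [ 0.6062514 -0.241756   0.02     ] [0.02225416 0.05173466] [ 0.03320909 -0.01472093]
 top at z.088 [[ 0.6062585  -0.24206582  0.088     ]] [[ 0.60629005 -0.24201782  0.08728467]]
side [ 0.60698987 -0.24277211  0.02      ] [0.02353523 0.05304959] [ 0.03220088 -0.0153778 ]
 top at z.088 [[ 0.60778559 -0.24323837  0.088     ]] [[ 0.60780395 -0.24315671  0.08747189]]
rail edge [ 0.60919566 -0.03576506  0.11917315] storage [0.59174804 0.05581813 0.016     ]
cab x in tool(x=wy,y=wx): 0.9823322555808073 -0.18714523676953007 turn to align 0.18825522991569366
```

Units first: shifts go in mm and turns go in units of 0.2 rad. So 0.137 m is 137, 0.125 m is 125, -0.19 rad is -0.95.

```bash
python3 drive.py '[[[-45, -3, 0], -0.5, 0], [[-87, -6, 0], -0.95, 0], [[-87, -6, 45], -0.95, 0], [[-87, -6, 90], -0.95, 0], [[-87, -6, 125], -0.95, 0], [[-87, -6, 137], -0.95, 0], [[-87, -6, 137], -0.95, 0], [[-87, -6, 137], -0.95, 0]]' 40
```

```text
t: 0.9
tcp_pos: [0.6201, -0.0872, 0.1175]
tool_rot: [0.637, 0.771, 0.0, 0.001]
force: [0.4, 0.3, 0.3]
finger_gap: 0.003
gripper_force: 0.0
```

```bash
cat > st.py <<'E'
from h import *
def st():
    s=manip.sense();p=np.load('cab.npy');c,sn=np.cos(p[2]),np.sin(p[2]);d=s['tcp_pos'][:2]-p[:2]
    F=s['force'];x=Ro.from_quat(s['tool_rot']).as_matrix()[:,0]
    print('t %.1f cab x %.4f y %.4f z %.4f'%(s['t'],d@[c,sn],d@[-sn,c],s['tcp_pos'][2]),'Fcab',np.round([F[:2]@[c,sn],F[:2]@[-sn,c],F[2]],2),'gap %.2f'%s['finger_gap'],'toolx',x.round(3))
st()
E
python3 st.py
```

```text
t 0.9 cab x -0.2158 y -0.0011 z 0.1175 Fcab [ 0.2  -0.42  0.29] gap 0.00 toolx [-0.189  0.982 -0.001]
```
Commanded now: presumably cab x -.215, z .115 (plus start offset). Now tip z=.0935–.095. Push: dx +.03 first gentle to contact at -.175. Then path. For corner angle a (bottom corner at r=.186: angle a_c ≈ a-.0215): x=-.186cos a_c, z=.03+.186 sin a_c.
Waypoints a_c (start q≈.28: a_c=.47): x -.166, z .114.
.47: (-.166,.114); .6:(-.1535,.135);.75:(-.136,.157);.9:(-.1156,.1757);1.05:(-.0925,.191);1.2:(-.0674,.2034);1.35:(-.0407,.2115);1.5:(-.0132,.2155);1.588:(.003,.216).
TCP x = xc-.011 (if half width 11), z = zc-.02+.022 = zc+.002. Relative to commanded (−.2155,.1155): dx = xc+.2045, dz=-(zc+.002-.1155) = .1135-zc.
.47: dx .0385, dz 0; .6: .051, -.0215;.75:.0685,-.0435;.9:.089,-.062;1.05:.112,-.0775;1.2:.137,-.09;1.35:.164,-.098;1.5:.191,-.102;1.588:.2075,-.1025.
First do contact and a bit, check force. Note friction lag. Do a first command to a=.6 with slow rows.

In the tool's units: 0.051 m is 51, 0.0385 m is 38.5.

```bash
python3 drive.py '[[[25, 0, 0], 0, 0], [[34, 0, 0], 0, 0], [[38.5, 0, 0], 0, 0], [[43, 0, -7], 0, 0], [[47, 0, -15], 0, 0], [[51, 0, -21.5], 0, 0]]' ; python3 st.py
```

```text
t: 1.5
tcp_pos: [0.6101, -0.0377, 0.1389]
tool_rot: [0.637, 0.771, 0.0, 0.001]
force: [1.8, -4.5, -2.4]
finger_gap: -0.001
gripper_force: 2.0
t 1.5 cab x -0.1653 y -0.0006 z 0.1389 Fcab [-4.73 -0.91 -2.41] gap -0.00 toolx [-0.189  0.982 -0.002]
```

In the tool's units: 0.113 m is 113, 0.086 m is 86.

```bash
python3 drive.py '[[[9, 0, -11], 0, 0], [[17.5, 0, -22], 0, 0], [[27.5, 0, -31.5], 0, 0], [[38, 0, -40.5], 0, 0], [[49, 0, -48.5], 0, 0], [[61, 0, -56], 0, 0], [[73, 0, -62.5], 0, 0], [[86, 0, -68.5], 0, 0], [[99, 0, -73], 0, 0], [[113, 0, -76.5], 0, 0], [[126, 0, -79], 0, 0], [[134, 0, -80], 0, 0]]' ; python3 st.py
```

```text
t: 2.7
tcp_pos: [0.5835, 0.0966, 0.2179]
tool_rot: [0.637, 0.771, 0.0, -0.0]
force: [1.4, -3.1, 1.0]
finger_gap: -0.001
gripper_force: 1.1
t 2.7 cab x -0.0284 y 0.0005 z 0.2179 Fcab [-3.27 -0.85  0.98] gap -0.00 toolx [-0.19   0.982  0.001]
```

```bash
python3 drive.py '[[[4, 0, 0], 0, 0], [[8, 0, 0], 0, 0], [[12, 0, 0], 0, 0], [[16, 0, 0], 0, 0], [[16, 0, 0], 0, 0]]' ; python3 st.py; python3 drive.py '[[[2, 0, 0], 0, 0], [[4, 0, 0], 0, 0], [[4, 0, 0], 0, 0]]' ; python3 st.py
```

```text
t: 3.2
tcp_pos: [0.5804, 0.111, 0.2173]
tool_rot: [0.637, 0.771, -0.0, -0.001]
force: [0.8, 0.3, 0.7]
finger_gap: 0.0
gripper_force: 0.0
t 3.2 cab x -0.0136 y 0.0008 z 0.2173 Fcab [ 0.12 -0.86  0.7 ] gap 0.00 toolx [-0.189  0.982  0.001]
t: 3.5
tcp_pos: [0.5799, 0.1145, 0.2175]
tool_rot: [0.637, 0.771, -0.0, -0.0]
force: [0.7, -0.4, -0.3]
finger_gap: 0.003
gripper_force: 0.4
t 3.5 cab x -0.0101 y 0.0007 z 0.2175 Fcab [-0.49 -0.59 -0.26] gap 0.00 toolx [-0.189  0.982  0.   ]
```

```bash
python3 drive.py '[[[2, 0, 0], 0, 0], [[4, 0, 0], 0, 0], [[4, 0, 0], 0, 0]]' ; python3 st.py;  python3 drive.py '[[[2, 0, 0], 0, 0], [[4, 0, 0], 0, 0], [[4, 0, 0], 0, 0]]' ; python3 st.py
```

```text
t: 3.8
tcp_pos: [0.5797, 0.1162, 0.2176]
tool_rot: [0.636, 0.771, -0.002, 0.001]
force: [0.2, -7.8, -1.6]
finger_gap: -0.003
gripper_force: 3.6
t 3.8 cab x -0.0084 y 0.0005 z 0.2176 Fcab [-7.67  1.25 -1.63] gap -0.00 toolx [-0.19   0.982 -0.005]
t: 4.1
tcp_pos: [0.5797, 0.1165, 0.2177]
tool_rot: [0.636, 0.772, -0.004, 0.004]
force: [0.3, -16.0, -2.7]
finger_gap: 0.002
gripper_force: 8.4
t 4.1 cab x -0.0081 y 0.0005 z 0.2177 Fcab [-15.74   2.68  -2.67] gap 0.00 toolx [-0.191  0.982 -0.012]
```

```bash
python3 drive.py '[[[-20, 0, 0], 0, 0], [[-50, -4, -30], 0, 0], [[-95, -10, -40], 0.5, 0.5], [[-140, -16, -40], 1, 1], [[-185, -21, -30], 1.5, 1], [[-230, -26, -20], 2, 1], [[-275, -31, -10], 2.5, 1], [[-320, -36, 0], 3, 1], [[-350, -39, 0], 3, 1], [[-366, -41, 20], 3, 1], [[-366, -41, 20], 3, 1]]' ; python3 - <<'E'
from h import *
import pickle
D={n:snap(n) for n in('scene','side','wrist')}
pickle.dump(D,open('d1.pkl','wb'))
import st
a=D['scene']['pixels'][0:260,260:560];b=D['wrist']['pixels']
cv2.imwrite('pics/s1.png',np.vstack([cv2.resize(a,(500,433),interpolation=3)])[:,:,::-1])
s=manip.sense();print(s['tcp_pos'],proj(D['wrist'],[[.607,-.2424,.088],[.607,-.2424,.02]]))
cv2.imwrite('pics/m1.png',np.hstack([cv2.resize(a,(440,381),interpolation=3),cv2.copyMakeBorder(cv2.resize(b,(360,270)),0,111,0,0,cv2.BORDER_CONSTANT)])[:,:,::-1])
E
```

```text
t: 5.2
tcp_pos: [0.6066, -0.2467, 0.1955]
tool_rot: [0.837, 0.547, -0.0, -0.002]
force: [-0.8, 0.7, -0.4]
finger_gap: 1.0
gripper_force: 0.0
t 5.3 cab x -0.3673 y 0.0404 z 0.1981 Fcab [-0.26  1.48 -0.15] gap 1.00 toolx [0.398 0.917 0.001]
[ 0.60770983 -0.24379987  0.19805128] [[313.35595867 240.68677585]
 [314.37995325 210.8435424 ]]
```

View pics/m1.png

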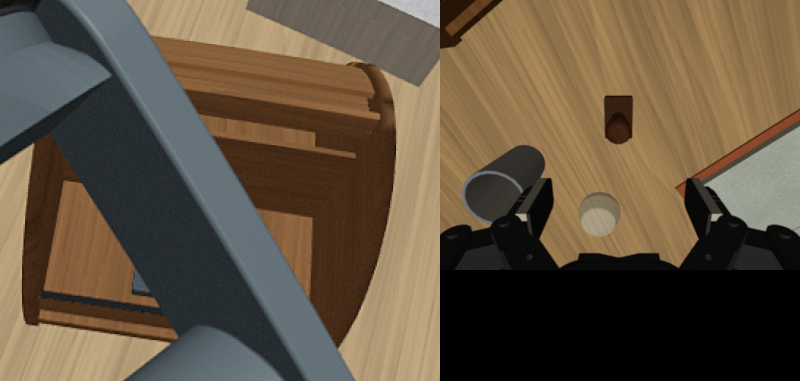

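The cover is fully back. An ink pad corner shows at about (145,280) in the left half, with the arm hiding the rest. The wrist view shows the stamp between the jaws, aligned. I'll check the stamp's position from the wrist depth.

```bash
python3 - <<'E'
from h import *
import pickle
D=pickle.load(open('d1.pkl','rb'));d=D['wrist'];C=cloud(d)[150:280,270:370].reshape(-1,3)
C=C[np.hypot(C[:,0]-.607,C[:,1]+.2424)<.05]
t=C[C[:,2]>.05];b=C[(C[:,2]>.012)&(C[:,2]<.024)]
print(len(t),t.mean(0),t.max(0),t.min(0),'block',b.mean(0),b.max(0),b.min(0))
top=C[C[:,2]>C[:,2].max()-.004];print('cap',top.mean(0),len(top))
p=np.load('cab.npy')
for n in('scene','side'):
    C=cloud(D[n]).reshape(-1,3);col=D[n]['pixels'].reshape(-1,3).astype(int)
    c,s=np.cos(p[2]),np.sin(p[2]);q=C[:,:2]-p[:2];L=np.c_[q@[c,s],q@[-s,c],C[:,2]]
    k=(L[:,0]>-.148)&(L[:,0]<.005)&(abs(L[:,1])<.148)&(L[:,2]>.028)&(L[:,2]<.04);m=L[k]
    if len(m): print(n,k.sum(),m.min(0),m.max(0))
    k=(L[:,0]>-.148)&(L[:,0]<.005)&(abs(L[:,1])<.148)&(L[:,2]>.01)&(L[:,2]<.022);m=L[k]
    if len(m): print(' floor',k.sum(),m.min(0),m.max(0),np.median(m[:,2]))
E
```

```text
1876 [ 0.61020628 -0.23935929  0.08259028] [ 0.62340073 -0.22813687  0.08971148] [ 0.59400704 -0.25748657  0.0579689 ] block [ 0.61427644 -0.23055638  0.0200325 ] [ 0.63668956 -0.20956634  0.02384501] [ 0.5807183  -0.2760577   0.01234391]
cap [ 0.60885571 -0.24235597  0.08711448] 889
scene 118 [-0.12506736  0.0321859   0.02817565] [-0.09709611  0.05240728  0.03630453]
 floor 4181 [-0.13399241 -0.14789758  0.01130626] [0.00497816 0.14799397 0.02182442] 0.015808861241021113
side 224 [-0.12583409  0.01734477  0.02801645] [-0.0772248   0.05260427  0.03817149]
 floor 4498 [-0.13344699 -0.14798028  0.01030462] [0.00493312 0.14786991 0.0219213 ] 0.01591904901439649
```

In the tool's units: 0.131 m is 131, 0.001 m is 1.

```bash
python3 drive.py '[[[1, 0, 45], 0, 1], [[1, 0, 90], 0, 1], [[1, 0, 120], 0, 1], [[1, 0, 131], 0, 1], [[1, 0, 131], 0, 1], [[1, 0, 131], 0, 0], [[1, 0, 131], 0, 0], [[1, 0, 131], 0, 0], [[1, 0, 131], 0, 0], [[1, 0, 131], 0, 0], [[1, 0, 131], 0, 0]]' 40; python3 st.py
```

```text
t: 6.45
tcp_pos: [0.6084, -0.2443, 0.0684]
tool_rot: [0.836, 0.548, 0.0, 0.001]
force: [-1.5, 0.9, 5.7]
finger_gap: 0.329
gripper_force: 39.1
t 6.5 cab x -0.3680 y 0.0399 z 0.0684 Fcab [1.15 1.29 5.71] gap 0.33 toolx [ 0.399  0.917 -0.   ]
```

```bash
python3 drive.py '[[[0, 0, -20], 0, 0], [[0, 0, -60], 0, 0], [[0, 0, -105], 0, 0], [[10, -20, -140], -0.5, 0], [[20, -45, -170], -1, 0], [[35, -70, -190], -1.5, 0], [[50, -95, -190], -2, 0], [[62, -115, -190], -2.5, 0], [[62, -115, -190], -3, 0], [[62, -115, -190], -3, 0], [[62, -115, -190], -3, 0]]' ; python3 - <<'E'
from h import *
import pickle
import st
D={n:snap(n) for n in('scene','side','wrist')}
pickle.dump(D,open('d2.pkl','wb'))
p=np.load('cab.npy')
for n in D:
    C=cloud(D[n]).reshape(-1,3);c,s=np.cos(p[2]),np.sin(p[2]);q=C[:,:2]-p[:2];L=np.c_[q@[c,s],q@[-s,c],C[:,2]]
    k=(L[:,0]>-.148)&(L[:,0]<.005)&(abs(L[:,1])<.148)&(L[:,2]>.028)&(L[:,2]<.04);m=L[k]
    if len(m)>20: print(n,len(m),np.percentile(m,[1,99],axis=0).round(3).tolist(),cv2.minAreaRect(m[:,:2].astype(np.float32)),np.median(m[:,2]))
a=D['scene']['pixels'][0:280,240:560];b=D['wrist']['pixels']
cv2.imwrite('pics/m2.png',np.hstack([cv2.resize(a,(440,385),interpolation=3),cv2.copyMakeBorder(cv2.resize(b,(360,270)),0,115,0,0,cv2.BORDER_CONSTANT)])[:,:,::-1])
E
```

```text
t: 7.55
tcp_pos: [0.5275, -0.1416, 0.257]
tool_rot: [0.638, 0.77, 0.0, 0.0]
force: [0.4, -0.1, -2.3]
finger_gap: 0.326
gripper_force: 39.8
t 7.5 cab x -0.2519 y 0.1001 z 0.2570 Fcab [-0.16 -0.33 -2.33] gap 0.33 toolx [-0.187  0.982 -0.001]
scene 1977 [[-0.122, -0.016, 0.031], [-0.026, 0.049, 0.036]] ((-0.07451778650283813, 0.016040056943893433), (0.06841450184583664, 0.09934649616479874), 89.8388442993164) 0.033637398116146626
side 1216 [[-0.124, -0.017, 0.03], [-0.026, 0.042, 0.037]] ((-0.07457724958658218, 0.013094441965222359), (0.06217723339796066, 0.10059479624032974), 88.66876220703125) 0.033844687841532856
wrist 3380 [[-0.126, -0.018, 0.03], [-0.103, 0.148, 0.036]] ((-0.12497805058956146, 0.06413418054580688), (0.0442790687084198, 0.16787627339363098), 0.36103555560112) 0.0341122741128123
```

View pics/m2.png

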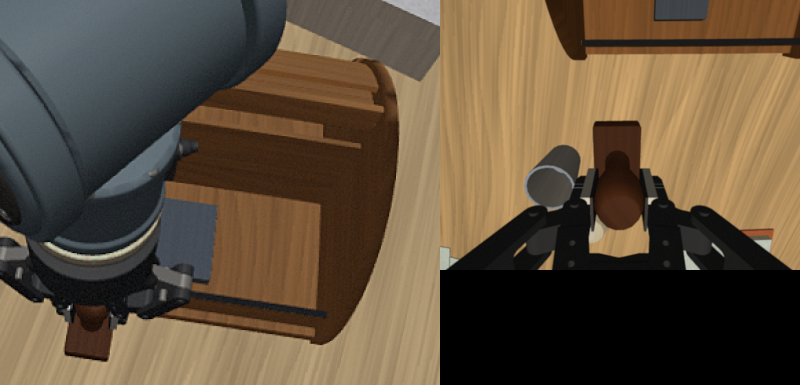

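Both fixed views put the pad at cabinet x −0.124 to −0.025, y −0.018 to 0.05, with its top at z 0.034. The stamp is held upright. I'll place it at cabinet (−0.09, −0.085), on the free right side.

In the tool's units: 0.185 m is 185, 0.162 m is 162.

```bash
python3 drive.py '[[[30, 35, 0], 0, 0], [[60, 70, 0], 0, 0], [[90, 103, 0], 0, 0], [[120, 138, 0], 0, 0], [[150, 170, 0], 0, 0], [[162, 185, 0], 0, 0], [[162, 185, 40], 0, 0], [[162, 185, 80], 0, 0], [[162, 185, 120], 0, 0], [[162, 185, 145], 0, 0], [[162, 185, 158], 0, 0], [[162, 185, 162], 0, 0], [[162, 185, 165], 0, 0], [[162, 185, 165], 0, 0]]' ; python3 st.py
```

```text
t: 9.1
tcp_pos: [0.6786, 0.0525, 0.0927]
tool_rot: [0.637, 0.771, 0.0, 0.0]
force: [-2.2, 0.2, -2.2]
finger_gap: 0.327
gripper_force: 40.1
t 9.1 cab x -0.0895 y -0.0847 z 0.0927 Fcab [ 0.66  2.12 -2.24] gap 0.33 toolx [-0.189  0.982 -0.   ]
```

In the tool's units: 0.0075 m is 7.5, 0.006 m is 6.

```bash
python3 drive.py '[[[0, 0, 3], 0, 0], [[0, 0, 6], 0, 0], [[0, 0, 7.5], 0, 0], [[0, 0, 7.5], 0, 0]]' ; python3 st.py;  python3 drive.py '[[[0, 0, 1], 0, 0], [[0, 0, 2], 0, 0], [[0, 0, 2], 0, 0]]' ; python3 st.py
```

```text
t: 9.5
tcp_pos: [0.6785, 0.0527, 0.0845]
tool_rot: [0.637, 0.771, 0.0, 0.0]
force: [-2.2, -0.8, 0.1]
finger_gap: 0.327
gripper_force: 40.1
t 9.5 cab x -0.0893 y -0.0846 z 0.0845 Fcab [-0.4   2.31  0.07] gap 0.33 toolx [-0.189  0.982 -0.   ]
t: 9.8
tcp_pos: [0.6786, 0.0527, 0.0844]
tool_rot: [0.637, 0.771, 0.0, 0.0]
force: [-5.3, -0.6, 9.2]
finger_gap: 0.327
gripper_force: 40.8
t 9.8 cab x -0.0893 y -0.0847 z 0.0844 Fcab [0.43 5.3  9.18] gap 0.33 toolx [-0.189  0.982 -0.   ]
```

```bash
python3 drive.py '[[[0, 0, -1.5], 0, 0], [[0, 0, -1.5], 0, 0.6], [[0, 0, -1.5], 0, 0.6], [[0, 0, -1.5], 0, 0.6], [[0, 0, -1.5], 0, 0.6], [[0, 0, -10], 0, 0.6], [[0, 0, -30], 0, 0.6], [[0, 0, -70], 0, 0.6], [[0, 0, -115], 0, 0.6], [[0, 0, -160], 0, 0.6], [[0, 0, -180], 0, 0.6], [[0, 0, -180], 0, 0], [[0, 0, -180], 0, 0]]' ; python3 - <<'E'
from h import *
import pickle
import st
D={n:snap(n) for n in('scene','side','wrist')}
p=np.load('cab.npy')
for n in D:
    C=cloud(D[n]).reshape(-1,3);c,s=np.cos(p[2]),np.sin(p[2]);q=C[:,:2]-p[:2];L=np.c_[q@[c,s],q@[-s,c],C[:,2]]
    inn=(L[:,0]>-.148)&(L[:,0]<.005)&(abs(L[:,1])<.148)
    for nm,lo,hi in(('pad',.03,.0353),('block',.0355,.042),('handle',.09,.11)):
        m=L[inn&(L[:,2]>lo)&(L[:,2]<hi)]
        if len(m)>20: print(n,nm,len(m),np.percentile(m,[1,99],axis=0).round(3).tolist())
a=D['scene']['pixels'][0:280,240:560];b=D['wrist']['pixels']
cv2.imwrite('pics/m3.png',np.hstack([cv2.resize(a,(440,385),interpolation=3),cv2.copyMakeBorder(cv2.resize(b,(360,270)),0,115,0,0,cv2.BORDER_CONSTANT)])[:,:,::-1])
E
```

```text
t: 11.1
tcp_pos: [0.679, 0.0528, 0.2629]
tool_rot: [0.637, 0.771, 0.001, 0.001]
force: [-0.3, -0.2, 0.6]
finger_gap: 0.267
gripper_force: 0.0
t 11.1 cab x -0.0893 y -0.0851 z 0.2629 Fcab [-0.19  0.3   0.6 ] gap 0.27 toolx [-0.189  0.982 -0.001]
scene pad 2399 [[-0.124, -0.098, 0.031], [-0.026, 0.052, 0.035]]
scene block 391 [[-0.12, -0.1, 0.036], [-0.029, 0.049, 0.041]]
scene handle 274 [[-0.102, -0.095, 0.091], [-0.077, -0.068, 0.105]]
side pad 1474 [[-0.124, -0.096, 0.03], [-0.026, 0.052, 0.035]]
side block 410 [[-0.122, -0.099, 0.036], [-0.027, 0.05, 0.041]]
side handle 186 [[-0.101, -0.095, 0.091], [-0.076, -0.068, 0.105]]
wrist pad 8723 [[-0.125, -0.087, 0.031], [-0.027, 0.148, 0.035]]
wrist block 2298 [[-0.133, -0.102, 0.036], [-0.005, 0.148, 0.041]]
wrist handle 1696 [[-0.147, -0.097, 0.09], [-0.075, 0.148, 0.107]]
```

View pics/m3.png

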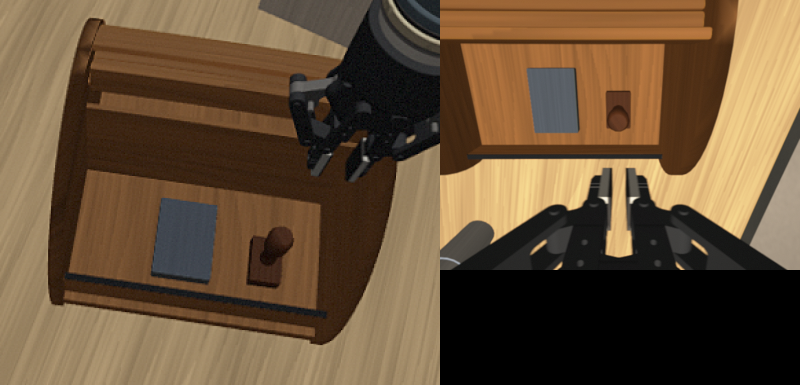

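The stamp stands upright to the right of the pad: scene crop (270,260), pad (185,240). The pad hasn't moved. Next I reach behind the rail.

```bash
python3 drive.py '[[[0, -30, -15], 0, 0], [[30, -60, -15], 0, 0], [[70, -85, -15], 0, 0], [[105, -85, -15], 0, 0], [[120, -85, -15], 0, 0], [[120, -85, -15], 0, 0], [[120, -85, 10], 0, 0], [[120, -85, 30], 0, 0], [[120, -85, 38], 0, 0], [[120, -85, 38], 0, 0]]' ; python3 st.py
```

```text
t: 12.25
tcp_pos: [0.572, 0.1533, 0.2225]
tool_rot: [0.637, 0.771, -0.001, -0.001]
force: [0.3, 0.8, -0.5]
finger_gap: 0.006
gripper_force: 0.0
t 12.2 cab x 0.0294 y 0.0011 z 0.2225 Fcab [ 0.76 -0.46 -0.55] gap 0.01 toolx [-0.188  0.982 -0.   ]
```

```bash
python3 drive.py '[[[-5, 0, 0], 0, 0], [[-10, 0, 0], 0, 0], [[-15, 0, 0], 0, 0], [[-21, 0, 0], 0, 0], [[-27, 0, -1], 0, 0]]' ; python3 st.py; python3 drive.py '[[[-13, 0, 0], 0, 0], [[-26, 0, 0], 0, 0], [[-39, 0, 3.5], 0, 0], [[-52, 0, 7], 0, 0], [[-64, 0, 12.5], 0, 0], [[-75.5, 0, 17.7], 0, 0], [[-87.5, 0, 23.5], 0, 0], [[-99.5, 0, 29.6], 0, 0], [[-107, 0, 34.5], 0, 0], [[-114.5, 0, 39.6], 0, 0]]'; python3 st.py
```

```text
t: 12.75
tcp_pos: [0.5777, 0.1288, 0.2259]
tool_rot: [0.637, 0.771, 0.002, -0.0]
force: [-0.7, 5.7, -3.0]
finger_gap: 0.001
gripper_force: 2.5
t 12.8 cab x 0.0043 y 0.0002 z 0.2259 Fcab [ 5.71 -0.37 -2.97] gap 0.00 toolx [-0.188  0.982  0.002]
t: 13.75
tcp_pos: [0.5989, 0.0149, 0.185]
tool_rot: [0.637, 0.771, -0.0, -0.0]
force: [-1.4, 4.6, 0.8]
finger_gap: -0.001
gripper_force: 1.7
t 13.8 cab x -0.1115 y 0.0007 z 0.1850 Fcab [4.77 0.48 0.78] gap -0.00 toolx [-0.189  0.982  0.   ]
```

Units first: shifts go in mm and turns go in units of 0.2 rad. So 0.0755 m is 75.5, 0.074 m is 74.

```bash
python3 drive.py '[[[3, 0, -10], 0, 0], [[3, 0, -25], 0, 0], [[-10, 0, -25], 0, 0], [[-19, 0, -20], 0, 0], [[-19, 0, -8], 0, 0], [[-24, 0, 1], 0, 0], [[-28.5, 0, 7], 0, 0], [[-33.5, 0, 13], 0, 0], [[-39, 0, 20.5], 0, 0], [[-44.5, 0, 28], 0, 0], [[-50, 0, 36], 0, 0], [[-55, 0, 44], 0, 0], [[-59, 0, 52], 0, 0], [[-62.5, 0, 60], 0, 0], [[-66, 0, 67], 0, 0], [[-67.5, 0, 71], 0, 0], [[-68.5, 0, 74], 0, 0], [[-69, 0, 75.5], 0, 0]]' ; python3 st.py
```

```text
t: 15.55
tcp_pos: [0.6116, -0.0519, 0.1096]
tool_rot: [0.637, 0.771, -0.0, -0.001]
force: [-0.1, -1.1, 2.2]
finger_gap: -0.001
gripper_force: 1.1
t 15.6 cab x -0.1795 y 0.0007 z 0.1096 Fcab [-1.05  0.26  2.24] gap -0.00 toolx [-0.189  0.982  0.001]
```

```bash
python3 drive.py '[[[-1, 0, 2], 0, 0], [[-1, 0, 4], 0, 0], [[-2, 0, 6], 0, 0], [[-2, 0, 8], 0, 0], [[-3, 0, 9.5], 0, 0], [[-3, 0, 11], 0, 0], [[-4, 0, 12], 0, 0], [[-4, 0, 12], 0, 0]]' ; python3 st.py; python3 drive.py '[[[0, 0, 1], 0, 0], [[0, 0, 2], 0, 0], [[0, 0, 2], 0, 0]]'; python3 st.py;  python3 drive.py '[[[0, 0, 0.5], 0, 0], [[0, 0, 1], 0, 0], [[0, 0, 1], 0, 0]]'; python3 st.py
```

```text
t: 16.35
tcp_pos: [0.6123, -0.056, 0.0978]
tool_rot: [0.637, 0.771, -0.0, -0.001]
force: [-1.1, 0.3, 0.4]
finger_gap: 0.001
gripper_force: 0.2
t 16.4 cab x -0.1837 y 0.0007 z 0.0978 Fcab [0.53 1.02 0.42] gap 0.00 toolx [-0.189  0.982  0.001]
t: 16.65
tcp_pos: [0.6125, -0.0563, 0.0961]
tool_rot: [0.637, 0.771, -0.0, -0.0]
force: [-1.2, -0.7, -0.0]
finger_gap: 0.003
gripper_force: 0.4
t 16.6 cab x -0.1841 y 0.0006 z 0.0961 Fcab [-0.45  1.26 -0.01] gap 0.00 toolx [-0.189  0.982 -0.   ]
t: 16.95
tcp_pos: [0.6127, -0.0563, 0.0952]
tool_rot: [0.637, 0.771, -0.0, 0.0]
force: [-0.7, -0.7, 1.8]
finger_gap: 0.001
gripper_force: 0.6
t 16.9 cab x -0.1841 y 0.0004 z 0.0952 Fcab [-0.59  0.8   1.76] gap 0.00 toolx [-0.189  0.982 -0.   ]
```

In the tool's units: 0.001 m is 1, 0.0005 m is 0.5.

```bash
python3 drive.py '[[[0, 0, 0.5], 0, 0], [[0, 0, 1], 0, 0], [[0, 0, 1], 0, 0]]'; python3 st.py;  python3 drive.py '[[[0, 0, 0.5], 0, 0], [[0, 0, 1], 0, 0], [[0, 0, 1], 0, 0]]'; python3 st.py
```

```text
t: 17.25
tcp_pos: [0.6128, -0.0563, 0.0945]
tool_rot: [0.637, 0.771, -0.0, 0.0]
force: [-0.6, -1.2, 3.1]
finger_gap: -0.0
gripper_force: 1.6
t 17.2 cab x -0.1841 y 0.0003 z 0.0945 Fcab [-1.11  0.82  3.13] gap -0.00 toolx [-0.189  0.982 -0.   ]
t: 17.55
tcp_pos: [0.6129, -0.0563, 0.0943]
tool_rot: [0.637, 0.771, 0.0, 0.0]
force: [-3.6, -0.9, 8.3]
finger_gap: 0.001
gripper_force: 4.0
t 17.6 cab x -0.1841 y 0.0002 z 0.0943 Fcab [-0.18  3.75  8.35] gap 0.00 toolx [-0.189  0.982 -0.001]
```

In the tool's units: 0.001 m is 1, 0.0005 m is 0.5.

```bash
python3 drive.py '[[[0, 0, 0.5], 0, 0], [[0, 0, 1], 0, 0], [[0, 0, 1], 0, 0]]'; python3 st.py
```

```text
t: 17.85
tcp_pos: [0.6129, -0.0563, 0.0941]
tool_rot: [0.637, 0.771, 0.0, 0.001]
force: [-4.0, -0.4, 12.7]
finger_gap: -0.001
gripper_force: 6.3
t 17.9 cab x -0.1841 y 0.0002 z 0.0941 Fcab [ 0.37  4.05 12.66] gap -0.00 toolx [-0.189  0.982 -0.001]
```

```bash
python3 drive.py '[[[0, 0, 0.6], 0, 0], [[0, 0, 0.6], 0, 0], [[0, 0, 0.6], 0, 0]]'; python3 st.py; python3 drive.py '[[[0, 0, 0], 0, 0], [[0, 0, 0], 0, 0], [[0, 0, 0], 0, 0], [[0, 0, 0], 0, 0], [[0, 0, 0], 0, 0], [[0, 0, 0], 0, 0], [[0, 0, 0], 0, 0], [[0, 0, 0], 0, 0], [[0, 0, 0], 0, 0], [[0, 0, 0], 0, 0], [[0, 0, 0], 0, 0], [[0, 0, 0], 0, 0]]'; python3 st.py
```

```text
t: 18.15
tcp_pos: [0.613, -0.0563, 0.094]
tool_rot: [0.637, 0.771, 0.0, 0.001]
force: [-3.7, -0.1, 16.4]
finger_gap: -0.001
gripper_force: 7.7
t 18.1 cab x -0.1841 y 0.0002 z 0.0940 Fcab [ 0.58  3.66 16.41] gap -0.00 toolx [-0.189  0.982 -0.001]
t: 19.35
tcp_pos: [0.6129, -0.0563, 0.0941]
tool_rot: [0.637, 0.771, 0.0, 0.001]
force: [-4.4, -1.3, 15.0]
finger_gap: -0.001
gripper_force: 7.7
t 19.4 cab x -0.1841 y 0.0002 z 0.0941 Fcab [-0.48  4.52 15.  ] gap -0.00 toolx [-0.189  0.982 -0.001]
```

Held at about 15–16 N for 1.2 s. Now I let go straight up, back away and check.

```bash
python3 drive.py '[[[0, 0, -2], 0, 0], [[0, 0, -6], 0, 0], [[-5, 0, -30], 0, 0], [[-30, 0, -70], 0, 0], [[-70, -30, -110], 0, 0], [[-100, -70, -150], 0, 0], [[-100, -110, -160], 0, 0], [[-100, -140, -160], 0, 0], [[-100, -140, -160], 0, 0], [[-100, -140, -160], 0, 0]]' ; python3 - <<'E'
from h import *
import st
p=np.load('cab.npy')
for n in('scene','side'):
    d=snap(n)
    C=cloud(d).reshape(-1,3);c,s=np.cos(p[2]),np.sin(p[2]);q=C[:,:2]-p[:2];L=np.c_[q@[c,s],q@[-s,c],C[:,2]]
    r=np.hypot(L[:,0],L[:,2]-.03);a=np.arctan2(L[:,2]-.03,-L[:,0]);k=(abs(L[:,1])<.14)&(r>.168)&(r<.19)&(a<1.4)&(L[:,2]>.04)
    print(n,k.sum(),np.percentile(a[k],[5,50,95]).round(3),'z',np.percentile(L[k,2],[5,50,95]).round(4))
    if n=='scene': save(d,'end.png')
E
```

```text
t: 20.35
tcp_pos: [0.4938, -0.181, 0.2518]
tool_rot: [0.638, 0.77, 0.0, 0.0]
force: [-0.2, -0.7, -0.1]
finger_gap: -0.001
gripper_force: 0.0
t 20.4 cab x -0.2843 y 0.1405 z 0.2518 Fcab [-0.66  0.35 -0.13] gap -0.00 toolx [-0.187  0.982  0.   ]
scene 2121 [0.205 0.231 0.241] z [0.0676 0.0705 0.0729]
side 1259 [0.204 0.23  0.243] z [0.067  0.0704 0.0734]
```

View pics/end.png

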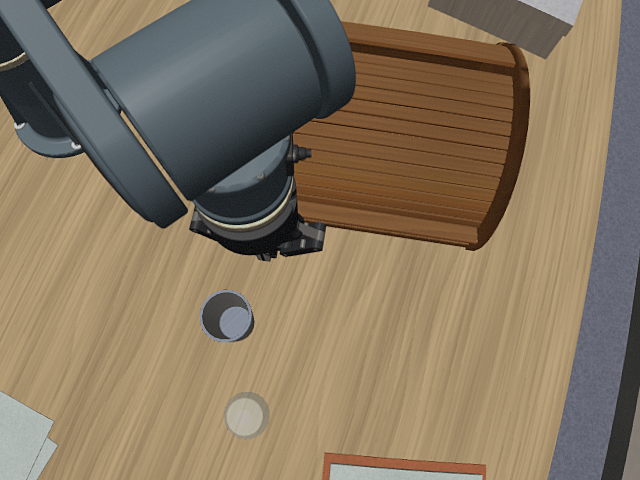

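The cover is shut: rail top face at 0.231 rad, no gap at the sill (390,225). The cup (227,316) and paperweight (247,414) haven't moved.

```bash
python3 -c "
from station import manip
print(manip.sign_off())"
```

```text
the job is handed in; nothing more can be done
None
```

The job is handed in at about 20 s: the stamp stands upright in the cabinet, the ink pad, cup and paperweight are where they were, and the cover is shut, pressed at about 15 N for over a second and let go.

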